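# Tighten the travel mirror's wing nut by fingertip strokes

### The job

The wing nut on the foot of the travel mirror has worked loose: push its wings round clockwise (seen from above) with your fingertips, without pinching it, stroke after stroke, until it is fully tight against its stop. Be gentle: the mirror must stay standing where it is, not dragged, tipped or lifted, and nothing else on the dresser may be moved.

Things in the scene. Friction and masses are not known exactly. Their poses are not given: they have to be found in the camera images.
- mirror_stand: the black plastic folding travel mirror on its own foot, loose on the dresser: about 0.9 kg, a sideways push of more than about 4 N can slide it. Foot 160 (x) x 180 (y) x 22 mm high; origin at the centre of the foot's underside, z up. The wing nut is on its -x half, the post and mirror panel on its +x half.
- nut_axis (a point): middle of the steel wing nut (stand frame x -20, y 0, z 52 mm), on its vertical turning axis; axes as the stand's, it does not turn with the nut. Two opposite upright wings, 5 mm thick, reach 33 mm from the axis and stand 41 to 63 mm above the dresser; hub radius 12 mm at the bottom, 9 at its top (60 mm high); stud end 69 mm high. Free at wing height within 45 mm all round.
- nut_foot (a point): point on the nut's axis on the foot's top face, 22 mm above the dresser: the room below the wings. Here a 26 mm wide dark steel tongue runs along x (from x -22 to +62 mm of this point, top 30 mm above the dresser) and under the nut lies a washer 28 mm across, top 36 mm above the dresser.
- post (a point): middle of the top of the post behind the nut (stand frame x 36, y 0, z 77 mm). The post is 12 (x) x 34 (y) mm, its face to the nut is 50 mm from the nut's axis; a 50 mm wide hinge barrel on it is up to 81 mm high. The mirror panel, 150 mm wide, rises from stand x 46, z 52 mm, leaning back away from the nut to x 122, z 101 mm.
- wingnut (a joint): turn of the wing nut, rad, growing clockwise seen from above (tightening). At q one wing points at angle pi/2 - q (from the stand's x axis towards its y), the other opposite. Starts between 0 and 3.6; fully tight, hard against its stop, at 9.42, where the wings lie along the stand's y, parallel to the mirror. Stays where it is left; about 1.4 N at 22 mm radius turns it.
- wing_backs: the two wings' trailing faces, the ones to push on to turn the nut clockwise: half the thickness of both wings. Origin on the nut's axis 36 mm above the dresser; turns with the nut, the wings lie along its y axis. For the wing on its +y side the trailing face looks to its -x, for the other to its +x.
- wing_fronts: the two wings' leading faces, the other half of their thickness; same origin and axes as wing_backs. Pressed from both faces at once, the nut is being pinched.
- soap_dish: a white ceramic rectangular soap dish with a bar of soap, 85 x 120 x 24 mm, loose, origin at the centre of its underside; leave it alone
- trinket_box: a closed wooden trinket box, 85 x 100 x 50 mm, loose, origin at the centre of its underside; leave it alone
- polish_bottle: a small square nail-polish bottle with a black round cap, 30 x 30 x 66 mm, loose, origin at the centre of its underside; leave it alone
- bottle: an angular smoked bottle, 56 x 56 x 145 mm, standing in the copper tray, loose, origin at the centre of its underside; leave it alone
- cream_jar: a round white jar, 60 mm across, 50 mm high, standing in the copper tray, loose, origin at the centre of its underside; leave it alone
- hairbrush: a wooden hairbrush lying flat, 210 mm long along its x, 24 mm high, loose, origin under its middle; leave it alone

How it is judged:
By the outcome, as a careful person would: the job done as asked, in the order asked, and still so for the second after the job is handed in, with the robot touching nothing.
It also fails if it takes over 72 s, if anything falls off the work surface, if the arm or the gripper's body presses on something with over 40 N, if the wrist force passes 120 N, or if a joint passes its speed limit or range.

### The arm

A 7-joint arm with a two-finger parallel gripper is mounted at the origin on the work surface. World frame = base frame: x ahead of the robot, y to its left, z up, the work surface at z = 0. Lengths are in m, angles in rad, forces in N, time in s.
With the tool pointing down it reaches from about 0.4 to 0.85 m from the base axis. Payload 10.4 kg.
Tool frame: the origin (TCP) lies between the finger pads; the fingertips stand 25 mm ahead of it and the grasp point (between the pads) lies 6 mm ahead of it; x points along the fingers, y is the direction in which the jaws open and shut, and the axes are right-handed (so a half turn about x gives the same grasp; the last joint's range is limited). The gripper opens to 87 mm and grips with 3 to 60 N. Pads are 19 mm wide; open, the fingers measure 117 mm over their backs; the gripper's body (75 mm by 190 mm) begins 51 mm behind the grasp point.
Start: joints at [1.194, 0.332, -0.065, 1.46, 0.022, 1.35, -0.088], TCP at [0.217, -0.586, 0.248] pointing down, gripper open.
Joint ranges: [-2.6, 2.6], [-0.5, 2.12], [-1.47, 1.34], [0.16, 2.42], [-1.27, 4.41], [0.06, 2.06], [-2.6, 2.6]. Speed limits (rad/s): [2.22, 2.22, 2.79, 2.79, 3.14, 3.14, 3.14].

### API

Orientations are given as a unit quaternion [x, y, z, w].
In Python, from bench import r gives the robot as it stands.
- The arm moves only by the shell command python3 -m pendant 'ROWS' [FORCE]. ROWS is JSON, a list of rows, each an object with "translation": the shift along the world's x, y, z in cm, a list of three; "angular": the turn, a rotation vector about the world's x, y, z in degrees, a list of three; "hand": the opening, from -1 (shut) to 1 (fully open). In form: [{"translation": [dx, dy, dz], "angular": [wx, wy, wz], "hand": hand}, ...]. A call has 1 to 20 rows; each row shifts and turns the commanded pose from where the row before left it; what a row does not reach is not made up. A row lasts 1/10 s, in which the tool goes at most 50 mm and 8.59 degrees, less where a joint would pass 70% of its speed; a pose out of reach is approached as far as the arm can. A call is refused whole if a number of a shift passes 5 or a number of a turn 8.59, either way. A call with a gripper value outside its range is refused whole. The fingers move at their own pace and stop on an object; FORCE is the grip in N (left out, the last holds). Time passes only in rows, so rows that do not move let the fingers close. It gives the time, the measured TCP pose, the force and the opening at its end, in the units of the state.
- r.read_state(): the state, without advancing time (a new reading comes with each control period).
- r.camera(name): name is "scene" or "top"; returns the picture (400x640x3 uint8, red, green, blue); there is no depth.
- r.camera_info(name): a dict with "fx", "fy", "cx", "cy" (pixels), "rvec" (rotation vector, rad) and "tvec" (3), from world to camera coordinates, as OpenCV has them. Camera axes: x right, y down, z forward; pixel columns grow to the right and rows downward; lengths in m; the calibration is good to about 2 mm. A picture is of the moment at which its call begins. camera_info takes no time and is no camera call.
- r.close_job(): hands the job in, once; it reports no verdict.
Trained networks look in the newest picture that a camera, given by its name, has taken for a name from the list of things; names that differ only in an ending like _2 or _b are one class to them, and where a whole thing is asked for, a point or a joint stands for the part that bears it (a point fixed in the world has none). Each returns a list of dicts, best first, with "confidence" (0 to 1); they miss things now and then, are a little off and sometimes report something else, mostly with a low value. They report only what shows in the picture. A call takes as long as a camera call.
- r.find_in(camera, name): "point" ([row, column] in pixels, amid what is visible of it).
- r.mark_of(camera, name): "point" ([row, column] in pixels: a listed point, or the origin of a listed thing).
The state is a dict: "time": time; "joint_positions": joint angles; "joint_vel": joint speeds; "joint_torque": joint torques, N m; "ee_pos": TCP position; "eef_rot": TCP orientation; "ft_force": force on the tool from outside, world axes, zero at the start; "torque": the same for the moment, N m; "width": finger opening in m.
Only numpy, scipy, OpenCV 4.12 (cv2) and the standard library are available. Lean on these libraries where they do the work, as an engineer would, in place of code of your own. Each camera call takes 0.05 s, during which the arm holds its last target.

## Working session

There is one attempt and no reset: what is moved stays moved. The work goes in short steps, Python scripts to look and compute and a shell command to move; the robot and the scene stay as the last step left them, time stands still between calls to the robot, and variables do not carry over. Pictures are saved under pics/ and viewed, and the job is handed in when it is done.

```bash
mkdir -p pics; ls; python3 - <<'E'
from bench import r
import cv2,numpy as np
s=r.read_state();print({k:np.round(v,3).tolist() for k,v in s.items()})
for c in("scene","top"):
    im=r.camera(c);cv2.imwrite(f"pics/{c}0.png",im[:,:,::-1])
    i=r.camera_info(c);print(c,i)
    for n in("nut_axis","post","mirror_stand","nut_foot","wing_backs"):
        print(n,[(np.round(d["point"],1).tolist(),round(d["confidence"],2)) for d in r.mark_of(c,n)][:3])
E
```

```text
pics
{'time': 0.0, 'joint_positions': [1.194, 0.333, -0.065, 1.461, 0.022, 1.35, -0.089], 'joint_vel': [-0.001, 0.0, -0.001, -0.001, -0.001, -0.002, 0.001], 'joint_torque': [0.0, -62.325, 0.025, -38.99, -0.061, 0.04, 0.0], 'ee_pos': [0.216, -0.586, 0.247], 'eef_rot': [-0.696, -0.125, 0.696, -0.124], 'ft_force': [-0.467, 0.178, 0.434], 'torque': [0.056, -0.03, 0.035], 'width': 0.087}
scene {'fx': 486.1100573427607, 'fy': 486.1100573427607, 'cx': 326.2959653427301, 'cy': 204.46075197008625, 'rvec': array([ 1.39772175,  1.87154558, -0.99792788]), 'tvec': array([ 0.116739  , -0.21432546,  1.91624923])}
nut_axis [([210.4, 288.0], 0.75), ([231.4, 341.2], 0.52)]
post [([209.5, 289.1], 0.92)]
mirror_stand [([227.3, 286.6], 0.6)]
nut_foot [([220.6, 289.6], 0.58)]
wing_backs []
top {'fx': 452.3051537648942, 'fy': 452.3051537648942, 'cx': 307.6837950017539, 'cy': 206.4675077792599, 'rvec': array([ 2.16281714, -2.14571368,  0.16484991]), 'tvec': array([-0.00490775,  0.51295064,  1.45695544])}
nut_axis [([196.3, 332.7], 0.83)]
post [([175.3, 327.7], 0.57)]
mirror_stand [([193.1, 334.5], 0.56)]
nut_foot [([196.2, 333.2], 0.7)]
wing_backs []
```

```bash
python3 - <<'E'
import cv2
a=cv2.imread("pics/top0.png");cv2.imwrite("pics/top0z.png",cv2.resize(a[110:290,220:460],None,fx=3.3,fy=3.3,interpolation=cv2.INTER_CUBIC))
a=cv2.imread("pics/scene0.png");cv2.imwrite("pics/scene0z.png",cv2.resize(a[140:270,200:400],None,fx=4,fy=4,interpolation=cv2.INTER_CUBIC))
E
```

```text
(no output)
```

View pics/top0.png

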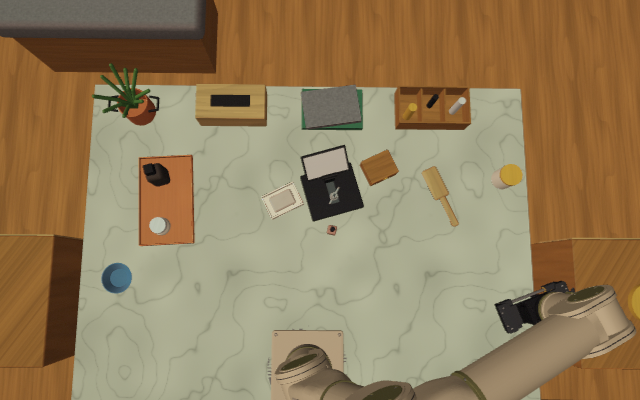

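View pics/top0z.png

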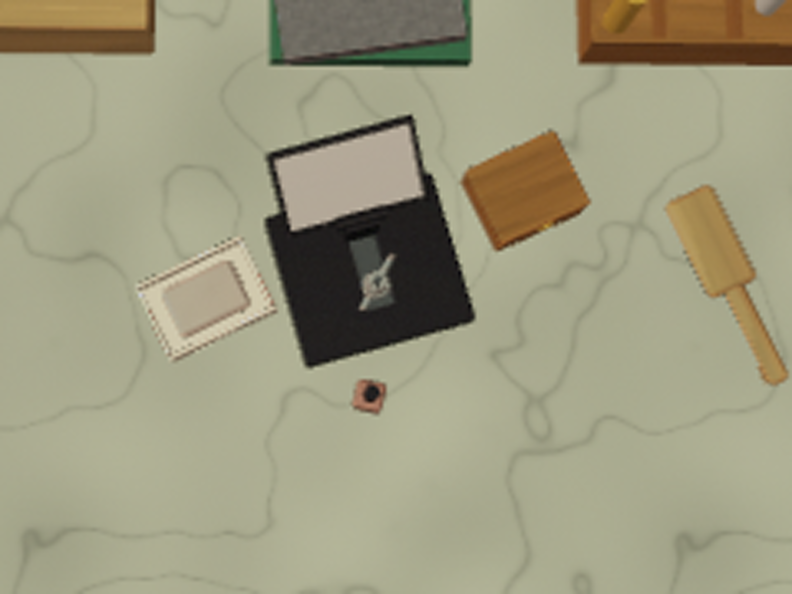

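View pics/scene0z.png

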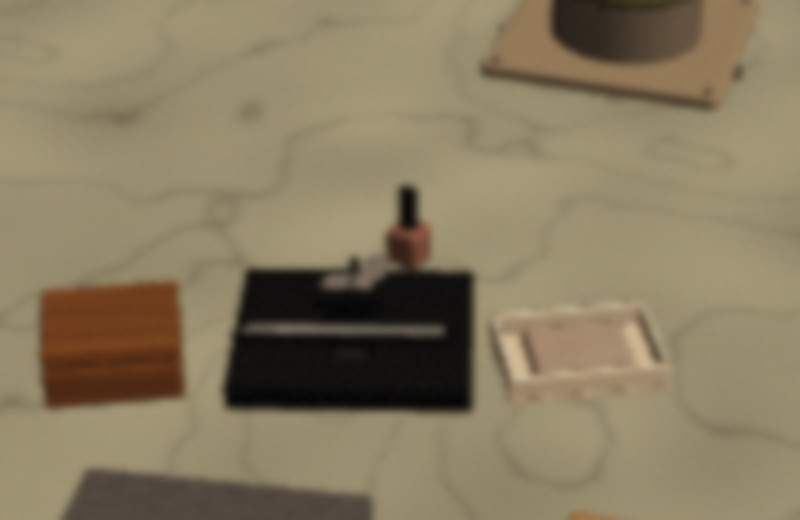

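View pics/scene0.png

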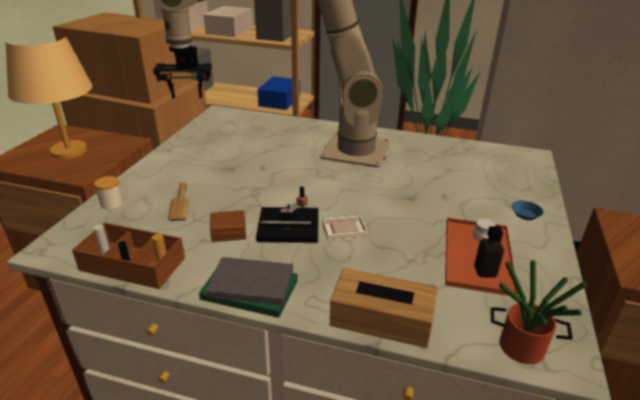

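The top view shows the stand with its foot corners at about (313,221) and (364,207) and the nut at (334,196). The polish bottle stands just in front of it at (332,230), with the box on the right and the dish on the left.

```bash
cat > h.py <<'E'
import numpy as np,cv2
from bench import r
def ray(c,px,z):  # px=(row,col)
    i=r.camera_info(c);R,_=cv2.Rodrigues(i["rvec"]);t=np.array(i["tvec"])
    d=R.T@np.array([(px[1]-i["cx"])/i["fx"],(px[0]-i["cy"])/i["fy"],1]);o=-R.T@t
    return o+d*(z-o[2])/d[2]
def proj(c,p):
    i=r.camera_info(c);K=np.array([[i["fx"],0,i["cx"]],[0,i["fy"],i["cy"]],[0,0,1]])
    return cv2.projectPoints(np.array(p,float).reshape(-1,3),i["rvec"],i["tvec"],K,None)[0].reshape(-1,2)
E
python3 - <<'E'
from h import *
z=lambda x,y:(110+(y-.5)/3.3,220+(x-.5)/3.3)
P={}
for n,(x,y),h in [("FL",(308,366),.022),("FR",(474,320),.022),("BR",(432,175),.022),("BL",(267,217),.022),("nut",(377,284),.06),("w1",(393,257),.06),("w2",(361,309),.06),("mTL",(267,154),.101),("mTR",(411,116),.101)]:
    P[n]=ray("top",z(x,y),h);print(n,P[n].round(4))
a=lambda v:np.degrees(np.arctan2(v[1],v[0]))
print("yaw front",a(P["FL"]-P["FR"])-90,"R",a(P["BR"]-P["FR"]),"L",a(P["BL"]-P["FL"]),"m",a(P["mTL"]-P["mTR"])-90, np.linalg.norm(P["FL"]-P["FR"]),np.linalg.norm(P["BR"]-P["FR"]))
print("wing",a(P["w1"]-P["w2"]),np.linalg.norm(P["w1"]-P["w2"]))
print("center corner",((P["FL"]+P["FR"]+P["BL"]+P["BR"])/4))
for n in("polish_bottle","soap_dish","trinket_box"):
    d=r.mark_of("top",n);print(n,ray("top",d[0]["point"],0).round(3),d[0]["confidence"])
print(ray("top",(196.3,332.7),.052), ray("scene",(210.4,288),.052))
E
```

```text
FL [ 0.4672 -0.0196  0.022 ]
FR [ 0.5154 -0.1873  0.022 ]
BR [ 0.6652 -0.1457  0.022 ]
BL [0.6196 0.023  0.022 ]
nut [ 0.5451 -0.0864  0.06  ]
w1 [ 0.5724 -0.1023  0.06  ]
w2 [ 0.52   -0.0706  0.06  ]
mTL [0.6653 0.0233 0.101 ]
mTR [ 0.7048 -0.1169  0.101 ]
yaw front 16.03598842457977 R 15.52119367103424 L 15.627122619859414 m 15.737612437049435 0.17445726454688668 0.15540019698134652
wing -31.19441781545438 0.06121979592083688
center corner [ 0.5668643  -0.08236674  0.022     ]
polish_bottle [ 0.435 -0.089  0.   ] 0.48
soap_dish [0.539 0.091 0.   ] 0.65
trinket_box [ 0.649 -0.231  0.   ] 0.58
[ 0.54511237 -0.08242237  0.052     ] [ 0.55959279 -0.08321588  0.052     ]
```

```bash
python3 - <<'E'
from h import *
from scipy.spatial.transform import Rotation as Ro
print(Ro.from_quat(r.read_state()["eef_rot"]).as_matrix().round(3))
E
python3 -m pendant '[{"translation":[1,1.5,0],"angular":[0,0,0],"hand":-0.08},{"translation":[2,3,0],"angular":[0,0,0],"hand":-0.08},{"translation":[2.7,4.1,0],"angular":[0,0,0],"hand":-0.08},{"translation":[2.7,4.1,0],"angular":[0,0,0],"hand":-0.08},{"translation":[2.7,4.1,0],"angular":[0,0,0],"hand":-0.08},{"translation":[2.7,4.1,0],"angular":[0,0,0],"hand":-0.08},{"translation":[2.7,4.1,0],"angular":[0,0,0],"hand":-0.08},{"translation":[2.7,4.1,0],"angular":[0,0,0],"hand":-0.08},{"translation":[2.7,4.1,0],"angular":[0,0,0],"hand":-0.08},{"translation":[2.7,4.1,0],"angular":[0,0,0],"hand":-0.08},{"translation":[2.7,4.1,0],"angular":[0,0,0],"hand":-0.08},{"translation":[2.7,4.1,0],"angular":[0,0,0],"hand":-0.08},{"translation":[2,3,0],"angular":[0,0,0],"hand":-0.08},{"translation":[1,1.4,0],"angular":[0,0,0],"hand":-0.08},{"translation":[0,0,0],"angular":[0,0,0],"hand":-0.08}]' 10
cat >> h.py <<'E'
from scipy.spatial.transform import Rotation as Ro
def st():
    s=r.read_state();M=Ro.from_quat(s["eef_rot"]).as_matrix()
    print("t",round(s["time"],2),"p",np.round(s["ee_pos"],4),"yaw_y",round(np.degrees(np.arctan2(M[1,1],M[0,1])),1),"x",M[:,0].round(3),"j",np.round(s["joint_positions"],2),"F",np.round(s["ft_force"],2),"T",np.round(s["torque"],3),"w",round(s["width"],4))
E
python3 -c "
from h import *
st()"
```

```text
[[ 0.     0.346 -0.938]
 [-0.    -0.938 -0.346]
 [-1.     0.    -0.   ]]
time: 2.25
ee_pos: [0.5473, -0.0831, 0.2476]
eef_rot: [0.696, 0.127, -0.696, 0.126]
ft_force: [0.4, 0.3, 0.2]
width: 0.0401
t 2.25 p [ 0.5473 -0.0831  0.2476] yaw_y -69.4 x [ 0.     0.001 -1.   ] j [ 0.52  0.22 -0.52  1.63  0.11  1.32 -1.23] F [0.39 0.26 0.21] T [-0.044  0.066  0.031] w 0.0401
```

```bash
python3 - <<'E'
from h import *
a=cv2.imread("pics/top0.png")
S=8;x0,y0=290,135
im=cv2.resize(a[y0:y0+95,x0:x0+95],None,fx=S,fy=S,interpolation=cv2.INTER_CUBIC)[:600]
def T(c,yaw,p):
    y=np.radians(yaw);R=np.array([[np.cos(y),-np.sin(y),0],[np.sin(y),np.cos(y),0],[0,0,1]])
    return (R@np.array(p,float).T).T+np.array([c[0],c[1],0])
nut=np.array([.5462,-.0868]);yaw=15.7
u=np.array([np.cos(np.radians(yaw)),np.sin(np.radians(yaw))]);c=nut+.02*u
def dr(P,col):
    q=((proj("top",P)-[x0,y0]+.5)*S).astype(int);cv2.polylines(im,[q],True,col,1)
dr(T(c,yaw,[[-.08,-.09,.022],[.08,-.09,.022],[.08,.09,.022],[-.08,.09,.022]]),(0,255,255))
dr(T(nut,yaw-46.9,[[-.033,-.0025,.063],[.033,-.0025,.063],[.033,.0025,.063],[-.033,.0025,.063]]),(0,0,255))
t=np.linspace(0,6.28,30);dr(T(nut,0,np.c_[.009*np.cos(t),.009*np.sin(t),.06+0*t]),(0,255,0))
dr(T(c,yaw,[[.122,-.075,.101],[.122,.075,.101],[.046,.075,.052],[.046,-.075,.052]]),(255,255,0))
cv2.imwrite("pics/ov.png",im)
E
```

```text
(no output)
```

View pics/ov.png

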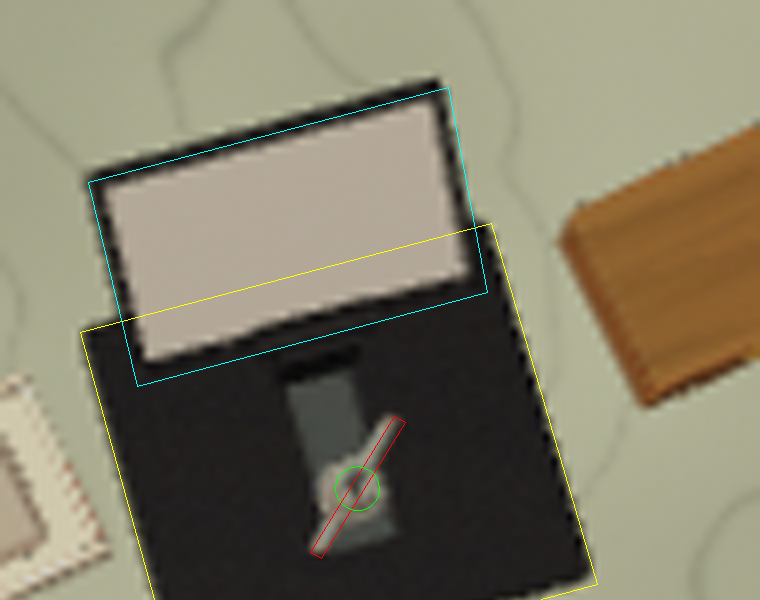

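The overlay fits with a shift of about 0.75 px to the left, so the nut is at about (0.547, -0.085) and the wings point to about -31° in the world. Next I turn the tool to yaw ≈ 35° above it.

```bash
python3 -m pendant '[{"translation":[0,0,-1],"angular":[0,0,4],"hand":-0.08},{"translation":[0,0,-1],"angular":[0,0,8],"hand":-0.08},{"translation":[0,0,-1],"angular":[0,0,8],"hand":-0.08},{"translation":[0,0,-1],"angular":[0,0,8],"hand":-0.08},{"translation":[0,0,-1],"angular":[0,0,8],"hand":-0.08},{"translation":[0,0,-1],"angular":[0,0,8],"hand":-0.08},{"translation":[0,0,-1],"angular":[0,0,8],"hand":-0.08},{"translation":[0,0,-1],"angular":[0,0,8],"hand":-0.08},{"translation":[0,0,-1],"angular":[0,0,8],"hand":-0.08},{"translation":[0,0,-1],"angular":[0,0,8],"hand":-0.08},{"translation":[0,0,-1],"angular":[0,0,8],"hand":-0.08},{"translation":[0,0,-1],"angular":[0,0,8],"hand":-0.08},{"translation":[0,0,0],"angular":[0,0,8],"hand":-0.08},{"translation":[0,0,0],"angular":[0,0,4],"hand":-0.08},{"translation":[0,0,0],"angular":[0,0,0],"hand":-0.08},{"translation":[0,0,0],"angular":[0,0,0],"hand":-0.08}]'
python3 - <<'E'
from h import *
st();cv2.imwrite("pics/t1.png",cv2.resize(r.camera("top")[110:270,240:430,::-1],None,fx=4,fy=3.7,interpolation=cv2.INTER_CUBIC))
cv2.imwrite("pics/s1.png",cv2.resize(r.camera("scene")[120:270,200:400,::-1],None,fx=4,fy=4,interpolation=cv2.INTER_CUBIC))
E
```

```text
time: 3.85
ee_pos: [0.5462, -0.0878, 0.1277]
eef_rot: [0.331, 0.625, -0.332, 0.625]
ft_force: [-0.8, 0.9, 0.2]
width: 0.0401
t 3.85 p [ 0.5462 -0.0878  0.1277] yaw_y 34.1 x [ 0.    -0.001 -1.   ] j [ 0.7   0.37 -0.74  1.76  0.27  1.11  0.47] F [-0.82  0.9   0.15] T [ 0.049 -0.161  0.047] w 0.0401
```

View pics/t1.png

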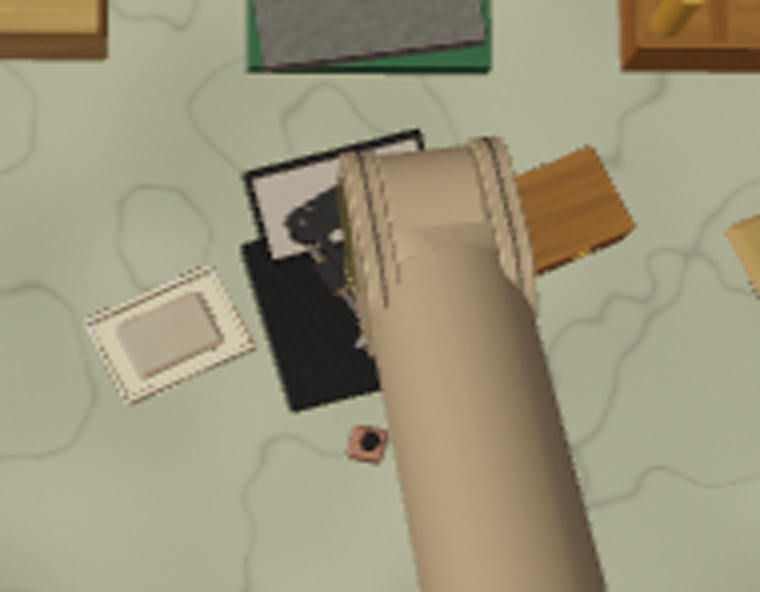

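View pics/s1.png

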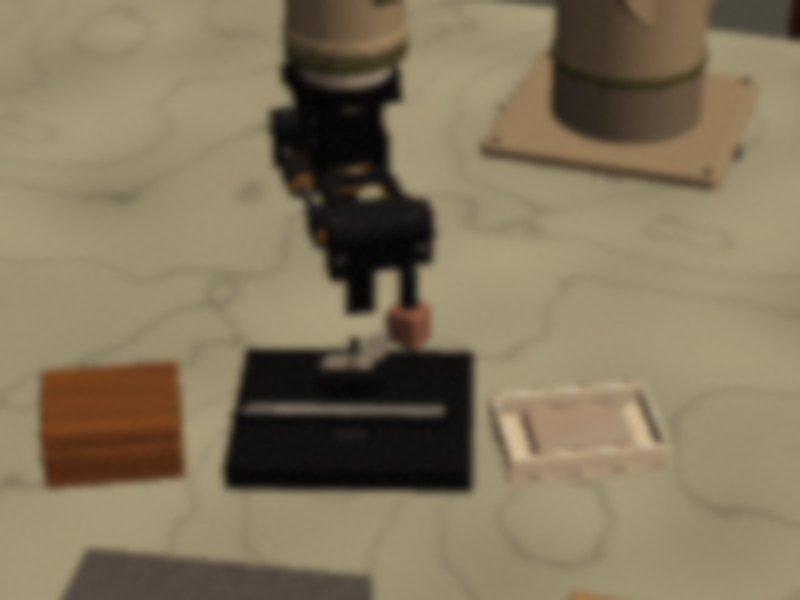

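```bash
python3 - <<'E'
from h import *
print(ray("scene",(120+341/4,200+353/4),.069))
for z in (.05,.06,.069): print(z,ray("top",(110+284/3.3,220+377/3.3),z))
for p in([.547,-.085,.069],[.58,-.085,.063]): print(proj("scene",p)[0])
st()
E
```

```text
[ 0.55731159 -0.08287625  0.069     ]
0.05 [ 0.54628495 -0.08762637  0.05      ]
0.06 [ 0.54462983 -0.08691376  0.06      ]
0.069 [ 0.54314023 -0.08627242  0.069     ]
[288.73603191 203.34290376]
[285.02013239 210.84146334]
t 3.95 p [ 0.5464 -0.0876  0.1277] yaw_y 34.1 x [ 0. -0. -1.] j [ 0.7   0.37 -0.74  1.76  0.27  1.11  0.47] F [-0.63  0.75  0.73] T [ 0.051 -0.134 -0.048] w 0.0399
```

```bash
python3 -m pendant '[{"translation":[0.05,0.25,-1],"angular":[0,0,0],"hand":-0.08},{"translation":[0,0,-1],"angular":[0,0,0],"hand":-0.08},{"translation":[0,0,-1],"angular":[0,0,0],"hand":-0.08},{"translation":[0,0,-1],"angular":[0,0,0],"hand":-0.08},{"translation":[0,0,-0.8],"angular":[0,0,0],"hand":-0.08},{"translation":[0,0,-0.5],"angular":[0,0,0],"hand":-0.08},{"translation":[0,0,-0.3],"angular":[0,0,0],"hand":-0.08},{"translation":[0,0,0],"angular":[0,0,0],"hand":-0.08},{"translation":[0,0,0],"angular":[0,0,0],"hand":-0.08}]'
python3 -c "
from h import *
st()
cv2.imwrite('pics/s2.png',cv2.resize(r.camera('scene')[140:260,230:390,::-1],None,fx=5,fy=5,interpolation=cv2.INTER_CUBIC))"
```

```text
time: 4.85
ee_pos: [0.5472, -0.0848, 0.0718]
eef_rot: [0.331, 0.625, -0.33, 0.625]
ft_force: [0.4, -0.9, 0.3]
width: 0.0401
t 4.85 p [ 0.5472 -0.0848  0.0718] yaw_y 34.3 x [ 0. -0. -1.] j [ 0.67  0.44 -0.71  1.81  0.33  1.01  0.42] F [ 0.42 -0.9   0.29] T [-0.014 -0.149 -0.05 ] w 0.0401
```

View pics/s2.png

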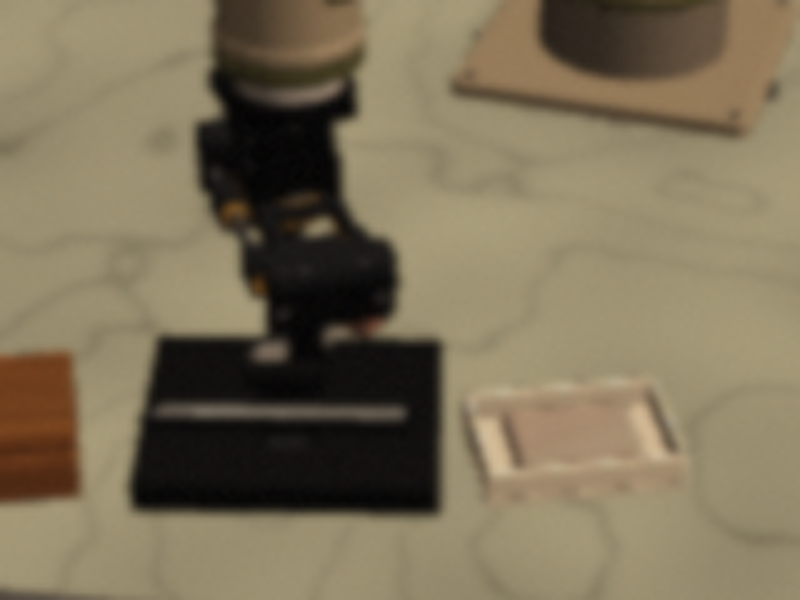

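The fingers straddle the nut without touching it. Now the first stroke.

```bash
python3 -m pendant '[{"translation":[0,0,0],"angular":[0,0,-3],"hand":-0.08},{"translation":[0,0,0],"angular":[0,0,-4],"hand":-0.08},{"translation":[0,0,0],"angular":[0,0,-4],"hand":-0.08},{"translation":[0,0,0],"angular":[0,0,-4],"hand":-0.08},{"translation":[0,0,0],"angular":[0,0,-4],"hand":-0.08},{"translation":[0,0,0],"angular":[0,0,-4],"hand":-0.08},{"translation":[0,0,0],"angular":[0,0,-4],"hand":-0.08},{"translation":[0,0,0],"angular":[0,0,-4],"hand":-0.08},{"translation":[0,0,0],"angular":[0,0,-4],"hand":-0.08},{"translation":[0,0,0],"angular":[0,0,-4],"hand":-0.08},{"translation":[0,0,0],"angular":[0,0,-4],"hand":-0.08},{"translation":[0,0,0],"angular":[0,0,-4],"hand":-0.08}]'
python3 -c "
from h import *
st()"
```

```text
time: 6.1
ee_pos: [0.5474, -0.0842, 0.072]
eef_rot: [0.553, 0.441, -0.552, 0.441]
ft_force: [0.5, 3.0, -0.2]
width: 0.0402
t 6.1 p [ 0.5474 -0.0842  0.072 ] yaw_y -12.9 x [ 0.001  0.001 -1.   ] j [ 0.55  0.4  -0.56  1.81  0.25  0.99 -0.34] F [ 0.52  2.99 -0.21] T [ 0.437 -0.141  0.018] w 0.0402
```

```bash
python3 -m pendant '[{"translation":[0,0.1,0],"angular":[0,0,0],"hand":-0.08},{"translation":[0,0,0],"angular":[0,0,-4],"hand":-0.08},{"translation":[0,0,0],"angular":[0,0,-4],"hand":-0.08},{"translation":[0,0,0],"angular":[0,0,-4],"hand":-0.08}]'
python3 -c "
from h import *
st()
r.camera('scene');st();r.camera('scene');st()"
```

```text
time: 6.5
ee_pos: [0.5475, -0.0833, 0.072]
eef_rot: [0.596, 0.381, -0.595, 0.381]
ft_force: [1.1, 1.4, -0.6]
width: 0.0407
t 6.5 p [ 0.5475 -0.0833  0.072 ] yaw_y -24.7 x [ 0.001  0.    -1.   ] j [ 0.51  0.4  -0.53  1.82  0.23  0.99 -0.54] F [ 1.12  1.41 -0.65] T [ 0.401 -0.24   0.016] w 0.0407
t 6.55 p [ 0.5475 -0.0833  0.072 ] yaw_y -25.0 x [ 0.001  0.    -1.   ] j [ 0.51  0.4  -0.53  1.82  0.23  0.99 -0.54] F [-0.4   0.75  0.14] T [ 0.259 -0.233  0.032] w 0.0398
t 6.6 p [ 0.5474 -0.0834  0.0719] yaw_y -24.7 x [ 0.001  0.    -1.   ] j [ 0.51  0.4  -0.53  1.82  0.23  0.99 -0.54] F [0.26 0.61 0.43] T [ 0.242 -0.221  0.033] w 0.0401
```

```bash
python3 -m pendant '[{"translation":[0.03,0.05,0],"angular":[0,0,-4],"hand":-0.08},{"translation":[0,0,0],"angular":[0,0,-4],"hand":-0.08},{"translation":[0,0,0],"angular":[0,0,-4],"hand":-0.08},{"translation":[0,0,0],"angular":[0,0,-4],"hand":-0.08},{"translation":[0,0,0],"angular":[0,0,-4],"hand":-0.08},{"translation":[0,0,0],"angular":[0,0,-4],"hand":-0.08},{"translation":[0,0,0],"angular":[0,0,-4],"hand":-0.08},{"translation":[0,0,0],"angular":[0,0,-4],"hand":-0.08}]'
python3 -c "
from h import *
st()"
python3 -m pendant '[{"translation":[0,0,0],"angular":[0,0,-4],"hand":-0.08},{"translation":[0,0,0],"angular":[0,0,-4],"hand":-0.08},{"translation":[0,0,0],"angular":[0,0,-4],"hand":-0.08},{"translation":[0,0,0],"angular":[0,0,-4],"hand":-0.08},{"translation":[0,0,0],"angular":[0,0,-4],"hand":-0.08}]'
python3 -c "
from h import *
st()"
```

```text
time: 7.4
ee_pos: [0.5478, -0.0833, 0.0719]
eef_rot: [0.678, 0.203, -0.677, 0.203]
ft_force: [1.2, 0.8, -0.3]
width: 0.04
t 7.4 p [ 0.5478 -0.0833  0.0719] yaw_y -56.7 x [ 0.001 -0.    -1.   ] j [ 0.43  0.38 -0.43  1.82  0.19  0.98 -1.06] F [ 1.24  0.75 -0.28] T [ 0.206 -0.335  0.022] w 0.04
time: 7.9
ee_pos: [0.5478, -0.0835, 0.0719]
eef_rot: [0.703, 0.082, -0.702, 0.082]
ft_force: [2.0, -0.1, 0.5]
width: 0.0397
t 7.9 p [ 0.5478 -0.0835  0.0719] yaw_y -76.7 x [ 0.001 -0.    -1.   ] j [ 0.39  0.37 -0.37  1.82  0.16  0.98 -1.39] F [ 2.   -0.07  0.53] T [ 0.132 -0.321  0.035] w 0.0397
```

```bash
python3 -m pendant '[{"translation":[0.08,0,0],"angular":[0,0,-4],"hand":-0.08},{"translation":[0,0,0],"angular":[0,0,-4],"hand":-0.08},{"translation":[0,0,0],"angular":[0,0,-4],"hand":-0.08},{"translation":[0,0,0],"angular":[0,0,-4],"hand":-0.08},{"translation":[0,0,0],"angular":[0,0,-4],"hand":-0.08},{"translation":[0,0,0],"angular":[0,0,-4],"hand":-0.08}]'
python3 -c "
from h import *
st()"
python3 -m pendant '[{"translation":[0,0,0],"angular":[0,0,-4],"hand":-0.08},{"translation":[0,0,0],"angular":[0,0,-4],"hand":-0.08},{"translation":[0,0,0],"angular":[0,0,-4],"hand":-0.08},{"translation":[0,0,0],"angular":[0,0,-4],"hand":-0.08},{"translation":[0,0,0],"angular":[0,0,-4],"hand":-0.08},{"translation":[0,0,0],"angular":[0,0,-4],"hand":-0.08},{"translation":[0,0,0],"angular":[0,0,-2],"hand":-0.08}]'
python3 -c "
from h import *
st()"
```

```text
time: 8.5
ee_pos: [0.5486, -0.0836, 0.0719]
eef_rot: [0.704, -0.066, -0.704, -0.066]
ft_force: [1.4, 0.4, 0.3]
width: 0.0399
t 8.5 p [ 0.5486 -0.0836  0.0719] yaw_y -100.7 x [ 0.001 -0.001 -1.   ] j [ 0.33  0.36 -0.3   1.82  0.13  0.97 -1.79] F [1.38 0.42 0.26] T [ 0.004 -0.34   0.06 ] w 0.0399
time: 9.2
ee_pos: [0.5485, -0.0838, 0.0718]
eef_rot: [0.672, -0.223, -0.671, -0.222]
ft_force: [0.9, -1.0, 0.2]
width: 0.0398
t 9.2 p [ 0.5485 -0.0838  0.0718] yaw_y -126.7 x [ 0.001 -0.001 -1.   ] j [ 0.26  0.36 -0.23  1.83  0.1   0.97 -2.22] F [ 0.86 -1.04  0.18] T [-0.062 -0.245  0.012] w 0.0398
```

```bash
python3 -m pendant '[{"translation":[0,0,0],"angular":[0,0,5],"hand":-0.08},{"translation":[0,0,1.5],"angular":[0,0,0],"hand":-0.08},{"translation":[0,0,2],"angular":[0,0,0],"hand":-0.08},{"translation":[0,0,1],"angular":[0,0,0],"hand":-0.08},{"translation":[0,0,0],"angular":[0,0,7],"hand":-0.08},{"translation":[0,0,0],"angular":[0,0,8],"hand":-0.08},{"translation":[0,0,0],"angular":[0,0,8],"hand":-0.08},{"translation":[0,0,0],"angular":[0,0,8],"hand":-0.08},{"translation":[0,0,0],"angular":[0,0,8],"hand":-0.08},{"translation":[0,0,0],"angular":[0,0,8],"hand":-0.08},{"translation":[0,0,0],"angular":[0,0,8],"hand":-0.08},{"translation":[0,0,0],"angular":[0,0,8],"hand":-0.08},{"translation":[0,0,0],"angular":[0,0,8],"hand":-0.08},{"translation":[0,0,0],"angular":[0,0,8],"hand":-0.08},{"translation":[0,0,0],"angular":[0,0,8],"hand":-0.08},{"translation":[0,0,0],"angular":[0,0,8],"hand":-0.08}]'
python3 -c "
from h import *
st()
cv2.imwrite('pics/s3.png',cv2.resize(r.camera('scene')[140:260,230:390,::-1],None,fx=5,fy=5,interpolation=cv2.INTER_CUBIC))"
```

```text
time: 10.8
ee_pos: [0.5482, -0.0835, 0.1172]
eef_rot: [0.601, 0.372, -0.601, 0.373]
ft_force: [-1.1, 0.1, -0.1]
width: 0.0401
t 10.8 p [ 0.5482 -0.0835  0.1172] yaw_y -26.4 x [ 0. -0. -1.] j [ 0.48  0.33 -0.49  1.78  0.17  1.07 -0.53] F [-1.08  0.14 -0.05] T [-0.027 -0.107  0.019] w 0.0401
```

View pics/s3.png

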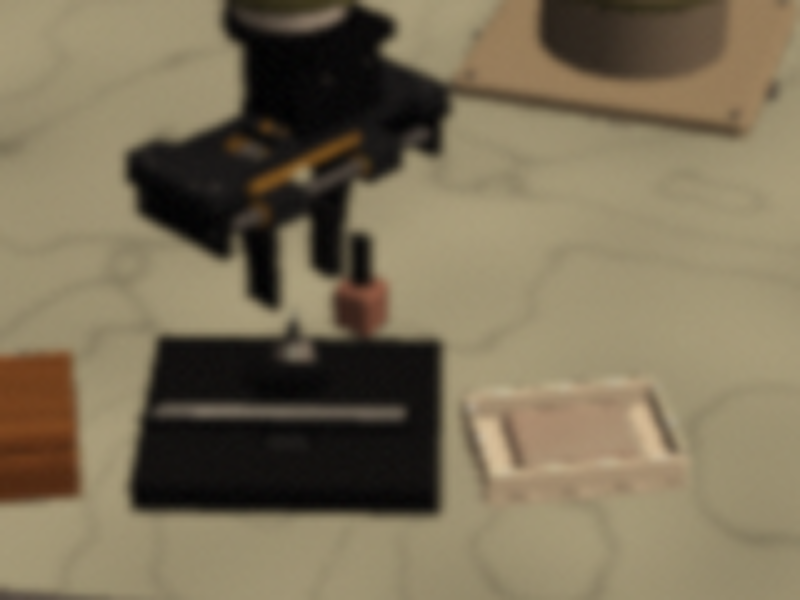

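The nut has turned: one wing now points towards the scene camera at (298,350). The foot corners, at (133,508) and (440,510), haven't moved. I carry on to yaw 70 for the second stroke.

```bash
python3 -m pendant '[{"translation":[0,0,0],"angular":[0,0,8],"hand":-0.08},{"translation":[0,0,0],"angular":[0,0,8],"hand":-0.08},{"translation":[0,0,0],"angular":[0,0,8],"hand":-0.08},{"translation":[0,0,0],"angular":[0,0,8],"hand":-0.08},{"translation":[0,0,0],"angular":[0,0,8],"hand":-0.08},{"translation":[0,0,0],"angular":[0,0,8],"hand":-0.08},{"translation":[0,0,0],"angular":[0,0,8],"hand":-0.08},{"translation":[0,0,0],"angular":[0,0,8],"hand":-0.08},{"translation":[0,0,0],"angular":[0,0,8],"hand":-0.08},{"translation":[0,0,0],"angular":[0,0,8],"hand":-0.08},{"translation":[0,0,0],"angular":[0,0,8],"hand":-0.08},{"translation":[0,0,0],"angular":[0,0,6],"hand":-0.08},{"translation":[0,0,0],"angular":[0,0,3],"hand":-0.08},{"translation":[0,0,0],"angular":[0,0,0],"hand":-0.08},{"translation":[0,0,0],"angular":[0,0,0],"hand":-0.08}]'
python3 -c "
from h import *
st()"
```

```text
time: 12.35
ee_pos: [0.5482, -0.0835, 0.1168]
eef_rot: [0.122, 0.696, -0.122, 0.697]
ft_force: [-0.5, 0.6, -1.1]
width: 0.0399
t 12.35 p [ 0.5482 -0.0835  0.1168] yaw_y 70.1 x [ 0. -0. -1.] j [ 0.7   0.39 -0.76  1.77  0.3   1.1   1.07] F [-0.51  0.64 -1.06] T [ 0.07  -0.164  0.027] w 0.0399
```

```bash
python3 -m pendant '[{"translation":[0.05,0.03,-1],"angular":[0,0,0],"hand":-0.08},{"translation":[0,0,-1.5],"angular":[0,0,0],"hand":-0.08},{"translation":[0,0,-1],"angular":[0,0,0],"hand":-0.08},{"translation":[0,0,-0.6],"angular":[0,0,0],"hand":-0.08},{"translation":[0,0,-0.4],"angular":[0,0,0],"hand":-0.08},{"translation":[0,0,0],"angular":[0,0,0],"hand":-0.08},{"translation":[0,0,0],"angular":[0,0,-3],"hand":-0.08},{"translation":[0,0,0],"angular":[0,0,-4],"hand":-0.08},{"translation":[0,0,0],"angular":[0,0,-4],"hand":-0.08},{"translation":[0,0,0],"angular":[0,0,-4],"hand":-0.08},{"translation":[0,0,0],"angular":[0,0,-4],"hand":-0.08},{"translation":[0,0,0],"angular":[0,0,-4],"hand":-0.08},{"translation":[0,0,0],"angular":[0,0,-4],"hand":-0.08},{"translation":[0,0,0],"angular":[0,0,-4],"hand":-0.08}]'
python3 -c "
from h import *
st()"
python3 -m pendant '[{"translation":[0,0,0],"angular":[0,0,-4],"hand":-0.08},{"translation":[0,0,0],"angular":[0,0,-4],"hand":-0.08},{"translation":[0,0,0],"angular":[0,0,-4],"hand":-0.08},{"translation":[0,0,0],"angular":[0,0,-4],"hand":-0.08}]'
python3 -c "
from h import *
st()"
```

```text
time: 13.75
ee_pos: [0.5493, -0.0833, 0.0722]
eef_rot: [0.304, 0.638, -0.304, 0.639]
ft_force: [1.0, -1.8, -0.3]
width: 0.0399
t 13.75 p [ 0.5493 -0.0833  0.0722] yaw_y 39.1 x [ 0.002 -0.    -1.   ] j [ 0.6   0.42 -0.63  1.81  0.29  1.    0.53] F [ 1.   -1.76 -0.27] T [-0.163 -0.349  0.064] w 0.0399
time: 14.15
ee_pos: [0.5492, -0.0834, 0.0722]
eef_rot: [0.39, 0.589, -0.39, 0.59]
ft_force: [1.2, -0.3, 0.3]
width: 0.04
t 14.15 p [ 0.5492 -0.0834  0.0722] yaw_y 23.1 x [ 0.001 -0.001 -1.   ] j [ 0.56  0.41 -0.58  1.81  0.27  1.    0.27] F [ 1.22 -0.34  0.32] T [-0.232 -0.259  0.034] w 0.04
```

```bash
python3 -m pendant '[{"translation":[0,-0.02,0],"angular":[0,0,-4],"hand":-0.08},{"translation":[0,0,0],"angular":[0,0,-4],"hand":-0.08},{"translation":[0,0,0],"angular":[0,0,-4],"hand":-0.08},{"translation":[0,0,0],"angular":[0,0,-4],"hand":-0.08},{"translation":[0,0,0],"angular":[0,0,-4],"hand":-0.08},{"translation":[0,0,0],"angular":[0,0,-4],"hand":-0.08},{"translation":[0,0,0],"angular":[0,0,-4],"hand":-0.08},{"translation":[0,0,0],"angular":[0,0,-4],"hand":-0.08},{"translation":[0,0,0],"angular":[0,0,-4],"hand":-0.08},{"translation":[0,0,0],"angular":[0,0,-4],"hand":-0.08},{"translation":[0,0,0],"angular":[0,0,-4],"hand":-0.08},{"translation":[0,0,0],"angular":[0,0,-4],"hand":-0.08}]'
python3 -c "
from h import *
st()"
python3 -m pendant '[{"translation":[0,0,0],"angular":[0,0,-4],"hand":-0.08},{"translation":[0,0,0],"angular":[0,0,-4],"hand":-0.08},{"translation":[0,0,0],"angular":[0,0,-4],"hand":-0.08},{"translation":[0,0,0],"angular":[0,0,-4],"hand":-0.08},{"translation":[0,0,0],"angular":[0,0,-4],"hand":-0.08},{"translation":[0,0,0],"angular":[0,0,-4],"hand":-0.08},{"translation":[0,0,0],"angular":[0,0,-4],"hand":-0.08},{"translation":[0,0,0],"angular":[0,0,-4],"hand":-0.08},{"translation":[0,0,0],"angular":[0,0,-4],"hand":-0.08},{"translation":[0,0,0],"angular":[0,0,-4],"hand":-0.08},{"translation":[0,0,0],"angular":[0,0,-4],"hand":-0.08},{"translation":[0,0,0],"angular":[0,0,-4],"hand":-0.08}]'
python3 -c "
from h import *
st()"
```

```text
time: 15.35
ee_pos: [0.5494, -0.0827, 0.0722]
eef_rot: [0.597, 0.38, -0.595, 0.381]
ft_force: [1.3, 1.2, -0.9]
width: 0.0399
t 15.35 p [ 0.5494 -0.0827  0.0722] yaw_y -24.9 x [ 0.002  0.    -1.   ] j [ 0.44  0.38 -0.44  1.82  0.19  0.98 -0.51] F [ 1.32  1.25 -0.92] T [ 0.309 -0.295  0.017] w 0.0399
time: 16.55
ee_pos: [0.5496, -0.0828, 0.0723]
eef_rot: [0.7, 0.105, -0.698, 0.105]
ft_force: [1.5, 0.2, -0.4]
width: 0.0401
t 16.55 p [ 0.5496 -0.0828  0.0723] yaw_y -72.9 x [ 0.002  0.    -1.   ] j [ 0.32  0.36 -0.3   1.82  0.13  0.97 -1.3 ] F [ 1.48  0.2  -0.41] T [ 0.149 -0.357  0.035] w 0.0401
```

```bash
python3 -m pendant '[{"translation":[0,0,0],"angular":[0,0,-4],"hand":-0.08},{"translation":[0,0,0],"angular":[0,0,-4],"hand":-0.08},{"translation":[0,0,0],"angular":[0,0,-4],"hand":-0.08},{"translation":[0,0,0],"angular":[0,0,-4],"hand":-0.08},{"translation":[0,0,0],"angular":[0,0,-4],"hand":-0.08},{"translation":[0,0,0],"angular":[0,0,-4],"hand":-0.08},{"translation":[0,0,0],"angular":[0,0,-4],"hand":-0.08},{"translation":[0,0,0],"angular":[0,0,-4],"hand":-0.08},{"translation":[0,0,0],"angular":[0,0,-4],"hand":-0.08},{"translation":[0,0,0],"angular":[0,0,-4],"hand":-0.08},{"translation":[0,0,0],"angular":[0,0,-4],"hand":-0.08},{"translation":[0,0,0],"angular":[0,0,-4],"hand":-0.08},{"translation":[0,0,0],"angular":[0,0,-4],"hand":-0.08},{"translation":[0,0,0],"angular":[0,0,-2],"hand":-0.08}]'
python3 -c "
from h import *
st()"
python3 -m pendant '[{"translation":[0,0,0],"angular":[0,0,5],"hand":-0.08},{"translation":[0,0,1.5],"angular":[0,0,0],"hand":-0.08},{"translation":[0,0,2],"angular":[0,0,0],"hand":-0.08},{"translation":[0,0,1],"angular":[0,0,0],"hand":-0.08},{"translation":[0,0,0],"angular":[0,0,7],"hand":-0.08},{"translation":[0,0,0],"angular":[0,0,8],"hand":-0.08},{"translation":[0,0,0],"angular":[0,0,8],"hand":-0.08},{"translation":[0,0,0],"angular":[0,0,8],"hand":-0.08},{"translation":[0,0,0],"angular":[0,0,8],"hand":-0.08},{"translation":[0,0,0],"angular":[0,0,8],"hand":-0.08},{"translation":[0,0,0],"angular":[0,0,8],"hand":-0.08},{"translation":[0,0,0],"angular":[0,0,8],"hand":-0.08},{"translation":[0,0,0],"angular":[0,0,8],"hand":-0.08},{"translation":[0,0,0],"angular":[0,0,8],"hand":-0.08},{"translation":[0,0,0],"angular":[0,0,8],"hand":-0.08},{"translation":[0,0,0],"angular":[0,0,8],"hand":-0.08}]'
python3 -c "
from h import *
st()
cv2.imwrite('pics/s4.png',cv2.resize(r.camera('scene')[140:260,230:390,::-1],None,fx=5,fy=5,interpolation=cv2.INTER_CUBIC))"
```

```text
time: 17.95
ee_pos: [0.5495, -0.0833, 0.0723]
eef_rot: [0.671, -0.224, -0.67, -0.224]
ft_force: [1.5, -1.7, 0.3]
width: 0.04
t 17.95 p [ 0.5495 -0.0833  0.0723] yaw_y -126.9 x [ 0.002 -0.    -1.   ] j [ 0.19  0.35 -0.14  1.83  0.06  0.96 -2.19] F [ 1.51 -1.73  0.28] T [-0.07  -0.314  0.079] w 0.04
time: 19.55
ee_pos: [0.5489, -0.0832, 0.1174]
eef_rot: [0.601, 0.372, -0.601, 0.372]
ft_force: [-0.1, -0.1, 0.0]
width: 0.04
t 19.55 p [ 0.5489 -0.0832  0.1174] yaw_y -26.5 x [ 0.001 -0.    -1.   ] j [ 0.41  0.32 -0.39  1.78  0.14  1.06 -0.5 ] F [-0.11 -0.13  0.01] T [ 0.041 -0.063  0.063] w 0.04
```

View pics/s4.png

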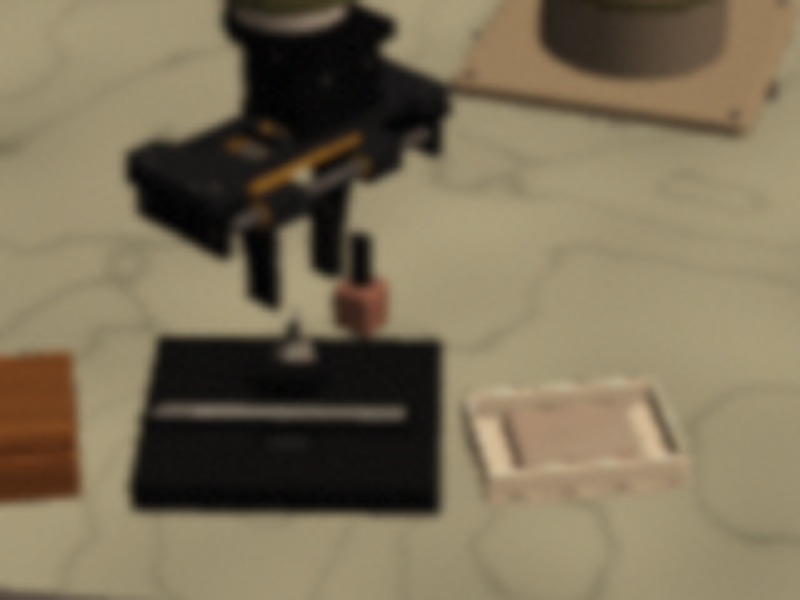

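The wing is in the same pose, now half a turn on, and the stand hasn't moved. Third stroke next.

```bash
python3 -m pendant '[{"translation":[0,0,0],"angular":[0,0,8],"hand":-0.08},{"translation":[0,0,0],"angular":[0,0,8],"hand":-0.08},{"translation":[0,0,0],"angular":[0,0,8],"hand":-0.08},{"translation":[0,0,0],"angular":[0,0,8],"hand":-0.08},{"translation":[0,0,0],"angular":[0,0,8],"hand":-0.08},{"translation":[0,0,0],"angular":[0,0,8],"hand":-0.08},{"translation":[0,0,0],"angular":[0,0,8],"hand":-0.08},{"translation":[0,0,0],"angular":[0,0,8],"hand":-0.08},{"translation":[0,0,0],"angular":[0,0,8],"hand":-0.08},{"translation":[0,0,0],"angular":[0,0,8],"hand":-0.08},{"translation":[0,0,0],"angular":[0,0,8],"hand":-0.08},{"translation":[0,0,0],"angular":[0,0,6],"hand":-0.08},{"translation":[0,0,0],"angular":[0,0,3],"hand":-0.08},{"translation":[0,0,0],"angular":[0,0,0],"hand":-0.08},{"translation":[0,0,0],"angular":[0,0,0],"hand":-0.08}]'
python3 -c "
from h import *
st()"
python3 -m pendant '[{"translation":[0.05,0,-1],"angular":[0,0,0],"hand":-0.08},{"translation":[0,0,-1.5],"angular":[0,0,0],"hand":-0.08},{"translation":[0,0,-1],"angular":[0,0,0],"hand":-0.08},{"translation":[0,0,-0.6],"angular":[0,0,0],"hand":-0.08},{"translation":[0,0,-0.4],"angular":[0,0,0],"hand":-0.08},{"translation":[0,0,0],"angular":[0,0,0],"hand":-0.08},{"translation":[0,0,0],"angular":[0,0,-3],"hand":-0.08},{"translation":[0,0,0],"angular":[0,0,-4],"hand":-0.08},{"translation":[0,0,0],"angular":[0,0,-4],"hand":-0.08},{"translation":[0,0,0],"angular":[0,0,-4],"hand":-0.08},{"translation":[0,0,0],"angular":[0,0,-4],"hand":-0.08},{"translation":[0,0,0],"angular":[0,0,-4],"hand":-0.08},{"translation":[0,0,0],"angular":[0,0,-4],"hand":-0.08},{"translation":[0,0,0],"angular":[0,0,-4],"hand":-0.08}]'
python3 -c "
from h import *
st()"
```

```text
time: 21.1
ee_pos: [0.5487, -0.0833, 0.1169]
eef_rot: [0.123, 0.696, -0.123, 0.697]
ft_force: [0.4, 0.4, 0.4]
width: 0.0401
t 21.1 p [ 0.5487 -0.0833  0.1169] yaw_y 70.0 x [ 0. -0. -1.] j [ 0.62  0.37 -0.65  1.77  0.25  1.09  1.1 ] F [0.37 0.38 0.42] T [ 0.09  -0.138  0.051] w 0.0401
time: 22.5
ee_pos: [0.5498, -0.0835, 0.0722]
eef_rot: [0.304, 0.638, -0.304, 0.639]
ft_force: [1.0, -0.1, -0.2]
width: 0.0398
t 22.5 p [ 0.5498 -0.0835  0.0722] yaw_y 39.1 x [ 0.002 -0.    -1.   ] j [ 0.52  0.4  -0.54  1.81  0.24  0.99  0.57] F [ 1.03 -0.11 -0.24] T [-0.209 -0.36   0.046] w 0.0398
```

Next 14 rows at -4° take the yaw to about -17°.

```bash
python3 -m pendant '[{"translation":[0,0,0],"angular":[0,0,-4],"hand":-0.08},{"translation":[0,0,0],"angular":[0,0,-4],"hand":-0.08},{"translation":[0,0,0],"angular":[0,0,-4],"hand":-0.08},{"translation":[0,0,0],"angular":[0,0,-4],"hand":-0.08},{"translation":[0,0,0],"angular":[0,0,-4],"hand":-0.08},{"translation":[0,0,0],"angular":[0,0,-4],"hand":-0.08},{"translation":[0,0,0],"angular":[0,0,-4],"hand":-0.08},{"translation":[0,0,0],"angular":[0,0,-4],"hand":-0.08},{"translation":[0,0,0],"angular":[0,0,-4],"hand":-0.08},{"translation":[0,0,0],"angular":[0,0,-4],"hand":-0.08},{"translation":[0,0,0],"angular":[0,0,-4],"hand":-0.08},{"translation":[0,0,0],"angular":[0,0,-4],"hand":-0.08},{"translation":[0,0,0],"angular":[0,0,-4],"hand":-0.08},{"translation":[0,0,0],"angular":[0,0,-4],"hand":-0.08}]'
python3 -c "
from h import *
st()"
python3 -m pendant '[{"translation":[0,0,0],"angular":[0,0,-2],"hand":-0.08},{"translation":[0,0,0],"angular":[0,0,-2],"hand":-0.08},{"translation":[0,0,0],"angular":[0,0,-2],"hand":-0.08},{"translation":[0,0,0],"angular":[0,0,-2],"hand":-0.08},{"translation":[0,0,0],"angular":[0,0,-2],"hand":-0.08},{"translation":[0,0,0],"angular":[0,0,-1],"hand":-0.08},{"translation":[0,0,0],"angular":[0,0,-1],"hand":-0.08}]'
python3 -c "
from h import *
st();r.camera('scene');st()"
```

```text
time: 23.9
ee_pos: [0.55, -0.0829, 0.0723]
eef_rot: [0.569, 0.421, -0.567, 0.422]
ft_force: [1.6, 1.0, -0.6]
width: 0.0402
t 23.9 p [ 0.55   -0.0829  0.0723] yaw_y -16.9 x [ 0.002  0.    -1.   ] j [ 0.38  0.37 -0.37  1.82  0.16  0.98 -0.35] F [ 1.63  0.96 -0.59] T [ 0.1   -0.399  0.035] w 0.0402
time: 24.6
ee_pos: [0.5497, -0.083, 0.0721]
eef_rot: [0.609, 0.36, -0.608, 0.36]
ft_force: [0.3, 1.4, 1.6]
width: 0.0401
t 24.6 p [ 0.5497 -0.083   0.0721] yaw_y -28.7 x [ 0.001  0.    -1.   ] j [ 0.35  0.37 -0.34  1.82  0.14  0.97 -0.54] F [0.32 1.45 1.59] T [ 0.139 -0.391  0.003] w 0.0401
t 24.65 p [ 0.5496 -0.0831  0.0721] yaw_y -28.8 x [ 0.001 -0.    -1.   ] j [ 0.35  0.37 -0.33  1.82  0.14  0.97 -0.55] F [1.12 1.56 1.25] T [ 0.172 -0.347  0.031] w 0.0401
```

```bash
python3 -m pendant '[{"translation":[0,0,0],"angular":[0,0,-1.5],"hand":-0.08},{"translation":[0,0,0],"angular":[0,0,-1.5],"hand":-0.08},{"translation":[0,0,0],"angular":[0,0,-1.5],"hand":-0.08},{"translation":[0,0,0],"angular":[0,0,-1.5],"hand":-0.08}]'
python3 -c "
from h import *
st()"
python3 -m pendant '[{"translation":[0,0,0],"angular":[0,0,-1],"hand":-0.08},{"translation":[0,0,0],"angular":[0,0,-1],"hand":-0.08},{"translation":[0,0,0],"angular":[0,0,-1],"hand":-0.08}]'
python3 -c "
from h import *
st()
cv2.imwrite('pics/s5.png',cv2.resize(r.camera('scene')[140:260,230:390,::-1],None,fx=5,fy=5,interpolation=cv2.INTER_CUBIC))"
```

```text
time: 25.05
ee_pos: [0.5492, -0.0832, 0.0716]
eef_rot: [0.627, 0.327, -0.627, 0.327]
ft_force: [1.8, -0.2, 1.3]
width: 0.0399
t 25.05 p [ 0.5492 -0.0832  0.0716] yaw_y -34.9 x [ 0. -0. -1.] j [ 0.34  0.37 -0.32  1.82  0.14  0.97 -0.64] F [ 1.8  -0.22  1.26] T [ 0.172 -0.366  0.003] w 0.0399
time: 25.35
ee_pos: [0.5495, -0.0829, 0.0717]
eef_rot: [0.635, 0.311, -0.635, 0.311]
ft_force: [4.2, 1.6, 0.0]
width: 0.04
t 25.35 p [ 0.5495 -0.0829  0.0717] yaw_y -37.8 x [ 0.001  0.    -1.   ] j [ 0.33  0.37 -0.31  1.82  0.13  0.97 -0.69] F [4.21 1.63 0.04] T [ 0.419 -0.855  0.086] w 0.04
```

View pics/s5.png

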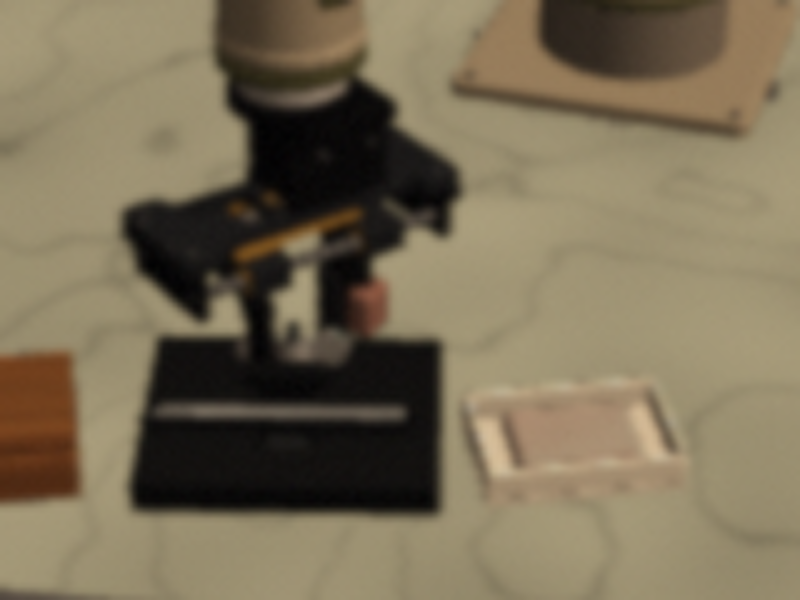

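The force jumped from about 1.5 N to 4.5 N, which fits the stop. Nearly all of it is on one finger, so I shift slightly towards the unloaded side to balance the two.

```bash
python3 -m pendant '[{"translation":[0.06,0.02,0],"angular":[0,0,0],"hand":-0.08}]'
python3 -c "
from h import *
st()"
python3 -m pendant '[{"translation":[0.04,0.02,0],"angular":[0,0,-0.5],"hand":-0.08}]'
python3 -c "
from h import *
st();r.camera('scene');st()"
```

```text
time: 25.5
ee_pos: [0.5498, -0.0829, 0.0716]
eef_rot: [0.635, 0.311, -0.635, 0.312]
ft_force: [0.9, 0.8, 1.1]
width: 0.0403
t 25.5 p [ 0.5498 -0.0829  0.0716] yaw_y -37.7 x [ 0. -0. -1.] j [ 0.33  0.37 -0.31  1.82  0.13  0.97 -0.69] F [0.86 0.83 1.07] T [ 0.229 -0.342  0.029] w 0.0403
time: 25.6
ee_pos: [0.55, -0.0828, 0.0715]
eef_rot: [-0.636, -0.309, 0.636, -0.309]
ft_force: [2.4, 1.6, 0.6]
width: 0.04
t 25.6 p [ 0.55   -0.0828  0.0715] yaw_y -38.2 x [-0. -0. -1.] j [ 0.33  0.37 -0.31  1.82  0.13  0.97 -0.7 ] F [2.42 1.58 0.62] T [ 0.195 -0.343 -0.   ] w 0.04
t 25.65 p [ 0.55   -0.0829  0.0715] yaw_y -38.3 x [-0. -0. -1.] j [ 0.33  0.37 -0.31  1.82  0.13  0.97 -0.7 ] F [1.48 0.92 1.46] T [ 0.187 -0.309  0.073] w 0.0402
```

```bash
for k in 1 2; do python3 -m pendant '[{"translation":[0,0,0],"angular":[0,0,-0.7],"hand":-0.08}]' >/dev/null
python3 -c "
from h import *
st();r.camera('scene');st()"; done
```

```text
t 25.75 p [ 0.5501 -0.0828  0.0715] yaw_y -39.0 x [ 0. -0. -1.] j [ 0.33  0.37 -0.31  1.82  0.13  0.97 -0.71] F [1.79 1.67 0.86] T [ 0.285 -0.52   0.096] w 0.0397
t 25.8 p [ 0.5502 -0.0827  0.0715] yaw_y -39.0 x [ 0.  0. -1.] j [ 0.33  0.37 -0.31  1.82  0.13  0.97 -0.71] F [1.48 1.52 0.89] T [ 0.248 -0.475  0.077] w 0.0399
t 25.9 p [ 0.5503 -0.0827  0.0716] yaw_y -39.7 x [ 0.  0. -1.] j [ 0.33  0.37 -0.3   1.82  0.13  0.97 -0.72] F [3.68 1.9  0.46] T [ 0.378 -0.742  0.085] w 0.0401
t 25.95 p [ 0.5503 -0.0826  0.0716] yaw_y -39.7 x [ 0.  0. -1.] j [ 0.33  0.37 -0.3   1.82  0.13  0.97 -0.73] F [ 2.68  1.28 -0.31] T [ 0.394 -0.667  0.097] w 0.04
```

The load now rises steadily with angle and holds at about 3 to 4 N, so the nut is hard against the stop. I back off, lift and look from above with the arm out of the way.

```bash
python3 -m pendant '[{"translation":[0,0,0],"angular":[0,0,3],"hand":-0.08},{"translation":[0,0,0],"angular":[0,0,5],"hand":-0.08},{"translation":[0,0,1.5],"angular":[0,0,0],"hand":-0.08},{"translation":[0,0,2],"angular":[0,0,0],"hand":-0.08},{"translation":[0,0,3],"angular":[0,0,0],"hand":-0.08},{"translation":[0,0,4],"angular":[0,0,0],"hand":-0.08},{"translation":[0,-2,4],"angular":[0,0,0],"hand":-0.08},{"translation":[-1,-4,0],"angular":[0,0,0],"hand":-0.08},{"translation":[-1,-4,0],"angular":[0,0,0],"hand":-0.08},{"translation":[-1,-4,0],"angular":[0,0,0],"hand":-0.08},{"translation":[-1,-4,0],"angular":[0,0,0],"hand":-0.08},{"translation":[-1,-4,0],"angular":[0,0,0],"hand":-0.08},{"translation":[-1,-4,0],"angular":[0,0,0],"hand":-0.08},{"translation":[0,0,0],"angular":[0,0,0],"hand":-0.08}]'
python3 - <<'E'
from h import *
st()
a=r.camera("top")[:,:,::-1];cv2.imwrite("pics/t6.png",a);b=r.camera("scene")[:,:,::-1];cv2.imwrite("pics/s6.png",b)
cv2.imwrite("pics/t6z.png",cv2.resize(a[110:290,220:460],None,fx=3.3,fy=3.3,interpolation=cv2.INTER_CUBIC))
o=cv2.imread("pics/top0.png");d=cv2.absdiff(o,a).max(2);cv2.imwrite("pics/d6.png",cv2.resize(np.hstack([o[130:230,250:420],a[130:230,250:420]]),None,fx=2.3,fy=4,interpolation=cv2.INTER_CUBIC))
im=cv2.resize(a[160:225,295:375],None,fx=9,fy=9,interpolation=cv2.INTER_CUBIC);cv2.imwrite("pics/n6.png",im)
cv2.imwrite("pics/df.png",np.clip(d.astype(int)[110:290,220:460]*4,0,255).astype(np.uint8))
E
```

```text
time: 27.35
ee_pos: [0.4864, -0.3494, 0.2172]
eef_rot: [-0.618, -0.341, 0.62, -0.342]
ft_force: [0.4, 0.4, 0.5]
width: 0.0398
t 27.35 p [ 0.4864 -0.3494  0.2172] yaw_y -32.3 x [-0.002 -0.003 -1.   ] j [ 0.68  0.3  -0.16  1.57  0.05  1.28 -0.06] F [0.35 0.37 0.47] T [-0.006 -0.027 -0.028] w 0.0398
```

View pics/n6.png

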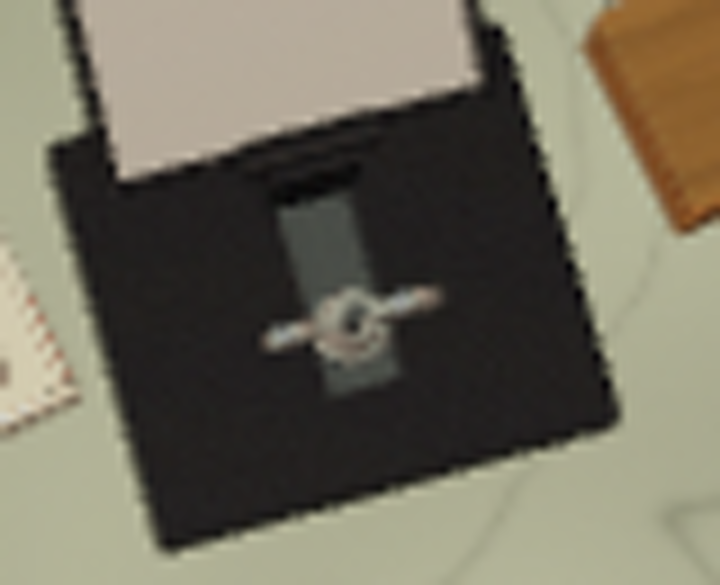

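View pics/df.png

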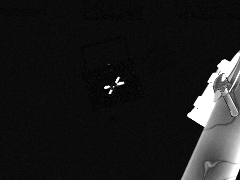

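The wings lie parallel to the mirror within about a degree, and the difference image shows only the nut and the arm. I now measure both the wing angle and any shift of the stand more finely.

```bash
python3 - <<'E'
from h import *
o=cv2.imread("pics/top0.png");a=cv2.imread("pics/t6.png")
g=lambda m:cv2.cvtColor(m,cv2.COLOR_BGR2GRAY).astype(np.float32)
O,A=g(o),g(a)
m=np.zeros(O.shape,np.uint8);m[135:228,294:370]=255;m[180:212,318:350]=0
ref=np.zeros_like(m);ref[228:320,180:420]=255
for n,k in(("stand",m),("table",ref)):
    W=np.eye(2,3,dtype=np.float32)
    cc,W=cv2.findTransformECC(O,A,W,cv2.MOTION_EUCLIDEAN,(3,200,1e-7),k,1)
    c=W@[332,190,1]-[332,190];print(n,cc,"px shift",c,"rot deg",np.degrees(W[1,0]))
d=cv2.absdiff(o,a).max(2)
# wing end centroids: bright pixels in new image away from hub
nut=np.array(proj("top",[.5475,-.085,.06])[0])
ys,xs=np.mgrid[180:212,312:356]
w=np.clip(A[180:212,312:356]-95,0,None)
rr=np.hypot(xs-nut[0],ys-nut[1])
for s in(-1,1):
    k=(s*(xs-nut[0])>5)&(rr<13);p=(np.sum(xs*w*k)/np.sum(w*k),np.sum(ys*w*k)/np.sum(w*k));P=ray("top",(p[1],p[0]),.062);print(p,P)
    if s<0:P0=P
v=P0-P;print("wing ang",np.degrees(np.arctan2(v[1],v[0])),"want ~",90+15.7)
E
```

```text
stand 0.9998765347401674 px shift [0.00093135 0.00571537] rot deg -0.00046955547
table 0.5753090775622957 px shift [-1.59598704  0.18023012] rot deg -0.41931176
(np.float64(326.5646258503401), np.float64(196.68367346938774)) [ 0.54201487 -0.06175844  0.062     ]
(np.float64(340.2162162162162), np.float64(192.81853281853282)) [ 0.55518712 -0.10627485  0.062     ]
wing ang 106.48330061015233 want ~ 105.7
```

```bash
python3 -c "
from bench import r
print(r.close_job(), r.read_state()['time'])"
```

```text
the job is handed in; nothing more can be done
the job is handed in; nothing more can be done
```

The wing nut is tight against its stop, and I've handed the job in at about 27 s of the 72 s allowed. I turned it about 403° clockwise in three strokes. The open fingertips stayed astride the nut at a constant 40 mm opening and pushed only the wings' trailing faces. Between strokes I lifted the hand clear and turned it back.

**Last checks**
- **At the stop:** turning normally took about 1.5–2 N. At the end the load rose steadily and held at about 3–4 N when I turned further. From above, the wings point to 106.5° against an expected 105.7°, so they lie parallel to the mirror within measuring error.
- **Stand:** comparing the top camera's pictures before and after shows it moved 0.006 pixel and turned less than 0.001°.
- **Other things:** the part of that comparison around the mirror, with the soap dish, trinket box and polish bottle, shows only the nut and the arm changed. I didn't compare the rest of the dresser, where the arm stayed well above everything. The hand is clear of everything.

**What disagreed**
- **Nut position:** my first estimate was about 3 mm off. For much of the turning one finger did most of the pushing, so I re-centred along the way.
- **Force peak:** one reading at first contact with the stop reached about 4.5 N, just over the sliding limit of about 4 N. I eased it at once, and the stand did not move.
- **Table check:** a similar picture check on the bare table failed (poor match, 0.58), so I left it out.

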